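# Nest the empty clay pots on the saucer

## Task

Tidy the four loose empty clay pots into one neat nest, one pot at a time: stand the largest in the middle of the empty clay saucer, then nest the second-largest in it, then the third-largest, and last the smallest, each upright and fully seated with its collar resting on the rim below. Set each pot down rather than dropping it, let none tip over, and leave the two small planted pots and the jar where they stand.

Things in the scene. Friction and masses are not known exactly. Their poses are not given: they have to be found in the camera images.
- pot_a: largest of the four empty terracotta pots, round, open on top, 64 mm tall. Thick collar from the rim 18 mm down: 66 mm across, mouth 52 mm; below it the body tapers from 56 to 42 mm; floor 5 mm thick. Origin: centre of underside, z up.
- pot_b: second-largest of the four empty terracotta pots, round, open on top, 58 mm tall. Thick collar from the rim 17 mm down: 58 mm across, mouth 44 mm; below it the body tapers from 48 to 36 mm; floor 5 mm thick. Origin: centre of underside, z up. Nested, its collar stands on the larger pot's rim (grip it by the collar only), underside 23 mm above that pot's.
- pot_c: third-largest of the four empty terracotta pots, round, open on top, 52 mm tall. Thick collar from the rim 16 mm down: 50 mm across, mouth 36 mm; below it the body tapers from 40 to 29 mm; floor 5 mm thick. Origin: centre of underside, z up. Nested, its collar stands on the larger pot's rim (grip it by the collar only), underside 22 mm above that pot's.
- pot_d: smallest of the four empty terracotta pots, round, open on top, 46 mm tall. Thick collar from the rim 16 mm down: 42 mm across, mouth 28 mm; below it the body tapers from 32 to 23 mm; floor 5 mm thick. Origin: centre of underside, z up. Nested, its collar stands on the larger pot's rim (grip it by the collar only), underside 22 mm above that pot's.
- saucer: the empty clay saucer, fixed to the bench: round, 110 mm across, rim 14 mm high, flat inner floor 5 mm above the underside and about 88 mm across. Origin: centre of the underside, on the bench top.
- plant_rosette: bystander: small planted white pot, 66 mm across and 50 mm tall, with a pale rosette succulent (about 80 mm across, 83 mm tall in all). Origin: centre of the underside.
- plant_upright: bystander: small planted pale-blue pot, 62 mm across and 48 mm tall, with green finger-like leaves (about 70 mm across, 92 mm tall in all). Origin: centre of the underside.
- grit_jar: bystander: closed pale grey see-through jar with a steel lid, 60 mm across, 75 mm tall. Origin: centre of the underside.
Not all that is in view belongs to the job. Of the things shaped like the saucer, the terracotta one is meant. Leave any pink or purple look-alike of the pot_a alone.

How it is judged:
By the outcome, as a careful person would: the job done as asked, in the order asked, and still so for the second after the job is handed in, with the robot touching nothing.
It also fails if it takes over 120 s, if anything falls off the work surface, if the arm or the gripper's body presses on something with over 40 N, if the wrist force passes 120 N, or if a joint passes its speed limit or range.

## Robot

A 6-joint arm with a two-finger parallel gripper is mounted at the origin on the work surface. World frame = base frame: x ahead of the robot, y to its left, z up, the work surface at z = 0. Lengths are in m, angles in degrees, forces in N, time in s.
With the tool pointing down it reaches from about 0.35 to 0.875 m from the base axis. Payload 4.2 kg.
Tool frame: the origin (TCP) lies at the very end of the fingers, on their centre line; the grasp point (between the pads) lies 19 mm behind it; z points along the fingers, y is the line along which they close (so a half turn about z gives the same grasp; the last joint's range is limited). The gripper opens to 87 mm and grips with 3 to 60 N. Pads are 19 mm wide; open, the fingers measure 117 mm over their backs; the gripper's body (75 mm by 190 mm) begins 51 mm behind the grasp point.
Start: joints at [-58.637, 22.042, 0.453, 0, -68.411, -14.817], TCP at [0.178, -0.599, 0.223] pointing down, gripper open.
Joint ranges: [-179.83, 179.83], [-69.29, 118.12], [-61.27, 80.66], [-181.25, 117.63], [-171.15, -9.14], [-177.46, 177.46]. Speed limits (degrees/s): [159.86, 159.86, 180, 180, 180, 180].

## Interface

Orientations are given as a 3x3 rotation matrix whose columns are the frame's x, y, z axes.
In Python, from station import sense, cams, r gives the robot as it stands. The module is installed in compiled form; this text tells all that it offers.
- The arm moves only by the tool step_arm, never from a script. Its argument "targets" is text: rows parted by semicolons, each of 4 numbers parted by spaces: the shift along the tool's x, y, z in cm, then the turn about the tool's z in degrees. In form: x y z turn; .... A call has 1 to 12 rows; each row shifts and turns the commanded pose from where the row before left it, along the tool's axes as they then stand; what a row does not reach is not made up. A row lasts 1/12 s, in which the tool goes at most 41.7 mm and 7.16 degrees, less where a joint would pass 70% of its speed; a pose out of reach is approached as far as the arm can. A call with a gripper value outside its range is refused whole. "claw" is the finger opening in cm, from 0 to 8.7, set as the call begins (left out, the last holds). The fingers move at their own pace and stop on an object; the grip force is fixed at half the most. Time passes only in rows, so rows that do not move let the fingers close. It gives the time, the measured TCP pose, the force, the opening and the grip force at its end, in the units of the state.
- sense(): the state, without advancing time (a new reading comes with each control period).
- cams.capture(name): name is "side" or "top" or "wrist"; returns a dict with "frame" (480x640x3 uint8, blue, green, red), "vertical_fov" (degrees; the focal length in pixels is half the picture's height over the tangent of half this angle, whatever the lens; pixels are square), "cx", "cy" (the principal point, pixels), "dist_coeffs" ([k1, k2, p1, p2, k3] as OpenCV has them; the pictures are not rectified), "eye" and "rotation" of the camera in the world; the wrist camera has in their place "tool_from_camera" (4x4, takes a point from camera to tool coordinates, whose origin is the TCP and whose axes are the flange's). Camera axes: x right, y down, z forward; pixel columns grow to the right and rows downward; lengths in m; the calibration is good to about 2 mm. A picture is of the moment at which its call begins: read the wrist's pose just before it. There is no depth.
- r.finish_job(): hands the job in; it is judged then, once.
The state is a dict: "time_s": time; "joints": joint angles; "joint_velocities": joint speeds; "effort": joint torques, N m; "tcp_pos": TCP position; "ee_rot": TCP orientation; "wrist_force": force on the tool from outside, world axes, zero at the start; "moment": the same for the moment, N m; "gripper_width": opening from 0.0 (shut) to 1.0 (fully open); "gripper_force": force on a finger pad.
Only numpy, scipy, OpenCV 4.12 (cv2) and the standard library are available. Lean on these libraries where they do the work, as an engineer would, in place of code of your own. Each camera call takes 0.05 s, during which the arm holds its last target. There are 200 camera calls.

## Working session

There is one attempt and no reset: what is moved stays moved. The work goes in short steps, Python scripts to look and compute and a tool call to move; the robot and the scene stay as the last step left them, time stands still between calls to the robot, and variables do not carry over. Pictures are saved under pics/ and viewed, at most 14 in all, crops included, and the job is handed in when it is done.

Besides the shell and the picture viewer there is one more tool, called in YAML: its name, and indented under it one key for each argument. step_arm: Moves the arm, as the interface text tells. Its arguments: {"type":"object","properties":{"targets":{"type":"string"},"claw":{"type":"number"}},"required":["targets"]}

```bash
mkdir -p pics
cat > h.py <<'E'
import numpy as np, cv2
from station import sense, cams, r
def cap(n):
    s=sense(); c=cams.capture(n); f=240/np.tan(np.radians(c["vertical_fov"])/2)
    c["K"]=np.array([[f,0,c["cx"]],[0,f,c["cy"]],[0,0,1]]); c["D"]=np.array(c["dist_coeffs"],float)
    if n=="wrist":
        T=np.eye(4);T[:3,:3]=np.array(s["ee_rot"]);T[:3,3]=s["tcp_pos"]
        T=T@np.array(c["tool_from_camera"]); c["R"]=T[:3,:3];c["e"]=T[:3,3]
    else: c["R"]=np.array(c["rotation"]);c["e"]=np.array(c["eye"])
    return c
def ray(c,p):
    u=cv2.undistortPoints(np.array(p,float).reshape(-1,1,2),c["K"],c["D"]).reshape(-1,2)
    return np.c_[u,np.ones(len(u))]@c["R"].T
def plane(c,p,z):
    d=ray(c,p); return c["e"]+d*((z-c["e"][2])/d[:,2:])
def proj(c,P):
    P=np.array(P,float).reshape(-1,3)
    return cv2.projectPoints((P-c["e"])@c["R"],np.zeros(3),np.zeros(3),c["K"],c["D"])[0].reshape(-1,2)
E
python3 - <<'E'
from h import *
for n in("top","side"):
    c=cap(n); cv2.imwrite(f"pics/{n}0.png",c["frame"]); print(n,c["e"],c["R"].round(2).tolist(),c["K"][0,0],c["D"])
s=sense();print(s)
E
```

```text
top [ 0.31415461 -0.02323145  0.8800912 ] [[0.14, -0.96, 0.23], [-0.99, -0.14, 0.03], [-0.0, -0.23, -0.97]] 449.919519191146 [0.0343891 0.        0.        0.        0.       ]
side [0.46101208 0.68679249 0.90880605] [[-1.0, -0.02, 0.02], [-0.03, 0.77, -0.64], [-0.0, -0.64, -0.77]] 500.9596512886329 [0.04793368 0.         0.         0.         0.        ]
{'time_s': 0.1, 'joints': array([-5.86367958e+01,  2.20864871e+01,  3.88435620e-01, -2.34960573e-02,
       -6.84111696e+01, -1.48169349e+01]), 'joint_velocities': array([-0.03693927,  0.00869619,  0.14087818,  0.14453406, -0.01944995,
       -0.03904479]), 'effort': array([-3.79471458e-04, -3.91688776e+01,  1.87936610e+01,  4.23191920e+00,
        1.34757132e-02, -7.64615720e-05]), 'tcp_pos': array([ 0.17785701, -0.59860849,  0.22157797]), 'ee_rot': array([[-9.58633089e-01, -2.84643911e-01, -6.66523582e-04],
       [-2.84644666e-01,  9.58631357e-01,  1.82616839e-03],
       [ 1.19142694e-04,  1.94034783e-03, -9.99998110e-01]]), 'wrist_force': array([ 0.50537356,  0.16989407, -0.23890094]), 'moment': array([-0.00425799,  0.00294254,  0.02771603]), 'gripper_force': 0.0, 'gripper_width': 1.0004487247866753}
```

View pics/top0.png

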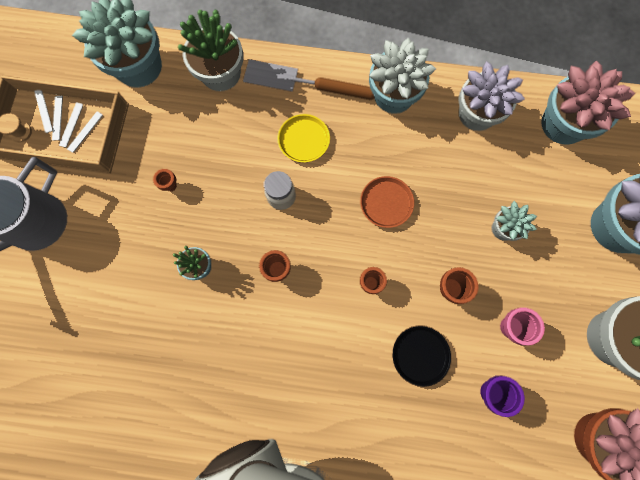

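View pics/side0.png

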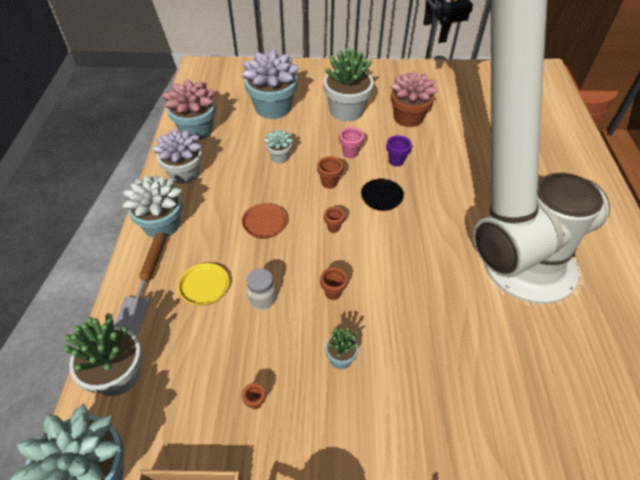

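The top view shows four terracotta pots at (164,179), (275,265), (373,280) and (459,285), and the terracotta saucer at (387,202).
- **Look-alikes of pot_a:** the pot at (275,265) is close in size to the one at (459,285). The pink pot at (523,326) and the purple one at (503,396) are to be left alone.
- **Look-alikes of the saucer:** yellow at (304,138) and black at (422,356).
- **Side view:** pots at (253,395), (333,282), (334,218) and (330,172), saucer at (265,220).

Next I measure the sizes.

```bash
cat > m.py <<'E'
from h import *
def blobs(c,minA=100):
    h=cv2.cvtColor(c["frame"],cv2.COLOR_BGR2HSV)
    m=(((h[...,0]<10)|(h[...,0]>176))&(h[...,1]>140)&(h[...,2]>40)).astype(np.uint8)*255
    m=cv2.morphologyEx(m,cv2.MORPH_CLOSE,np.ones((5,5)))
    return [k for k in cv2.findContours(m,cv2.RETR_EXTERNAL,cv2.CHAIN_APPROX_NONE)[0] if cv2.contourArea(k)>minA]
def fitcirc(P):
    A=np.c_[2*P[:,:2],np.ones(len(P))]; s=np.linalg.lstsq(A,(P[:,:2]**2).sum(1),rcond=None)[0]
    return s[:2],np.sqrt(s[2]+s[:2]@s[:2])
def rim(c,k,z,R,z0=0.0,it=1):
    """circle on rim plane from the hull points on the far side from the bottom direction"""
    P=plane(c,cv2.convexHull(k).reshape(-1,2),z)[:,:2]
    ctr,Rr=fitcirc(P)
    return ctr,Rr,P
E
python3 - <<'E'
from m import *
c=cap("top")
for k in blobs(c):
    u=k.reshape(-1,2).mean(0)
    if 100<u[0]<500 and 100<u[1]<320:
        print(u.round(), cv2.boundingRect(k), [ (rim(c,k,z,0)[0].round(4), round(2000*rim(c,k,z,0)[1],1)) for z in (.064,.058,.052,.046,.014)])
c=cap("side")
for k in blobs(c):
    u=k.reshape(-1,2).mean(0)
    if 200<u[0]<360 and 130<u[1]<430: print(u.round(), cv2.boundingRect(k), [ (rim(c,k,z,0)[0].round(4), round(2000*rim(c,k,z,0)[1],1)) for z in (.064,.058,.052,.046,.014)])
c=cap("top");f=c["frame"]
cv2.imwrite("pics/crop.png",cv2.resize(f[150:320,140:500],None,fx=2.2,fy=2.2,interpolation=cv2.INTER_CUBIC))
E
```

```text
[459. 286.] (440, 268, 38, 36) [(array([ 0.4451, -0.2501]), np.float64(65.0)), (array([ 0.446 , -0.2518]), np.float64(65.5)), (array([ 0.447 , -0.2535]), np.float64(65.9)), (array([ 0.448 , -0.2551]), np.float64(66.4)), (array([ 0.4531, -0.264 ]), np.float64(69.0))]
[373. 280.] (360, 268, 27, 26) [(array([ 0.4326, -0.096 ]), np.float64(46.3)), (array([ 0.4335, -0.0965]), np.float64(46.7)), (array([ 0.4344, -0.097 ]), np.float64(47.0)), (array([ 0.4353, -0.0976]), np.float64(47.4)), (array([ 0.4399, -0.1004]), np.float64(49.2))]
[274. 266.] (260, 251, 30, 30) [(array([0.4346, 0.0855]), np.float64(54.7)), (array([0.4355, 0.0863]), np.float64(55.1)), (array([0.4364, 0.0871]), np.float64(55.5)), (array([0.4373, 0.0879]), np.float64(55.9)), (array([0.442 , 0.0922]), np.float64(58.0))]
[387. 202.] (361, 177, 53, 50) [(array([ 0.5857, -0.1049]), np.float64(99.5)), (array([ 0.5877, -0.1055]), np.float64(100.2)), (array([ 0.5897, -0.1061]), np.float64(100.9)), (array([ 0.5917, -0.1067]), np.float64(101.7)), (array([ 0.6023, -0.1099]), np.float64(105.6))]
[165. 180.] (154, 169, 22, 22) [(array
[... 835 characters left out ...]
 ]), np.float64(63.3)), (array([ 0.4374, -0.0804]), np.float64(63.8)), (array([ 0.4372, -0.0857]), np.float64(64.2)), (array([ 0.4363, -0.1144]), np.float64(66.6))]
[264. 220.] (243, 204, 44, 34) [(array([ 0.5935, -0.0628]), np.float64(98.0)), (array([ 0.5944, -0.0682]), np.float64(98.7)), (array([ 0.5954, -0.0735]), np.float64(99.4)), (array([ 0.5963, -0.0788]), np.float64(100.1)), (array([ 0.6013, -0.1072]), np.float64(103.8))]
[330. 171.] (318, 157, 25, 31) [(array([ 0.4513, -0.2249]), np.float64(91.1)), (array([ 0.4512, -0.2314]), np.float64(91.7)), (array([ 0.4511, -0.2379]), np.float64(92.4)), (array([ 0.4511, -0.2443]), np.float64(93.0)), (array([ 0.4507, -0.2789]), np.float64(96.5))]
```

View pics/crop.png

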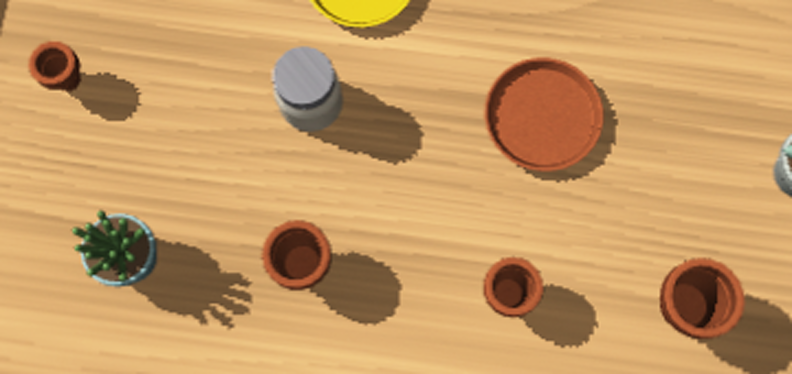

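Sizes at the matching rim heights:

| Item | Position (x, y) | Measured width |
|---|---|---|
| pot_a | (0.445, -0.250) | 65 mm |
| pot_b | (0.4355, 0.086) | 55 mm |
| pot_c | (0.434, -0.097) | 47 mm |
| pot_d | (0.575, 0.327) | 44 mm |
| saucer | (0.602, -0.110) | – |

The crop confirms the choice: pot_a is at its right (700,298), with the saucer at (545,113). I'll raise the arm, square up the tool and go over pot_a.

step_arm:
  targets: "0 0 -3 5.5;0 0 -3 5.5;0 0 0 5.5;0 0 0 0;0 0 0 0"
  claw: 8.7

```text
time_s: 0.67
tcp_pos: [0.178, -0.5986, 0.2821]
ee_rot: [[-1.0, -0.003, 0.0], [-0.003, 1.0, 0.001], [-0.0, 0.001, -1.0]]
wrist_force: [-0.1, -0.3, -1.1]
gripper_width: 1.0
gripper_force: 0.0
```

step_arm:
  targets: "-2 2.6 0 0;-2.23 2.91 0 0;-2.23 2.91 0 0;-2.23 2.91 0 0;-2.23 2.91 0 0;-2.23 2.91 0 0;-2.23 2.91 0 0;-2.23 2.91 0 0;-2.23 2.91 0 0;-2.23 2.91 0 0;-2.23 2.91 0 0;-2 2.6 0 0"

```text
time_s: 1.67
tcp_pos: [0.441, -0.2537, 0.2813]
ee_rot: [[-1.0, -0.004, -0.002], [-0.004, 1.0, 0.001], [0.002, 0.001, -1.0]]
wrist_force: [-0.4, -0.3, 0.5]
gripper_width: 0.999
gripper_force: 0.0
```

step_arm:
  targets: "0 0 0 0;0 0 0 0;0 0 0 0;0 0 0 0"

```text
time_s: 2.0
tcp_pos: [0.4399, -0.2564, 0.2819]
ee_rot: [[-1.0, -0.0, -0.001], [-0.0, 1.0, 0.0], [0.001, 0.0, -1.0]]
wrist_force: [0.5, 0.5, -1.2]
gripper_width: 1.0
gripper_force: 0.0
```

Run:
```python
from m import *
c=cap("wrist");s=sense();print(s["tcp_pos"],s["ee_rot"].round(4).tolist(),s["joints"].round(1),c["e"],c["R"].round(2).tolist())
cv2.imwrite("pics/w1.png",c["frame"])
for k in blobs(c,300): print(cv2.boundingRect(k),[ (rim(c,k,z,0)[0].round(4), round(2000*rim(c,k,z,0)[1],1)) for z in (.064,.052,.014)])
```

```text
[ 0.43989278 -0.25662416  0.28212878] [[-1.0, 0.0002, -0.0011], [0.0002, 1.0, 0.0002], [0.0011, 0.0002, -1.0]] [-12.    8.4  -9.6   0.  -72.  -78. ] [ 0.36555994 -0.25705211  0.44441632] [[-0.0, 0.96, 0.27], [1.0, 0.0, -0.0], [-0.0, 0.27, -0.96]]
(305, 196, 46, 47) [(array([ 0.4488, -0.2523]), np.float64(49.8)), (array([ 0.4514, -0.2521]), np.float64(51.3)), (array([ 0.4597, -0.2517]), np.float64(56.3))]
(617, 193, 23, 37) [(array([0.4382, 0.0799]), np.float64(41.2)), (array([0.4405, 0.0905]), np.float64(42.5)), (array([0.4477, 0.1242]), np.float64(46.6))]
(452, 192, 32, 32) [(array([ 0.4356, -0.103 ]), np.float64(34.1)), (array([ 0.4378, -0.0982]), np.float64(35.2)), (array([ 0.4448, -0.0828]), np.float64(38.6))]
(586, 184, 50, 46) [(array([0.4316, 0.0533]), np.float64(54.1)), (array([0.4337, 0.0631]), np.float64(55.8)), (array([0.4403, 0.0941]), np.float64(61.2))]
(21, 6, 87, 41) [(array([ 0.2375, -0.5106]), np.float64(98.8)), (array([ 0.2335, -0.5186]), np.float64(101.9)), (array([ 0.2207, -0.5439]), np.float64(111.8))]
```

View pics/w1.png

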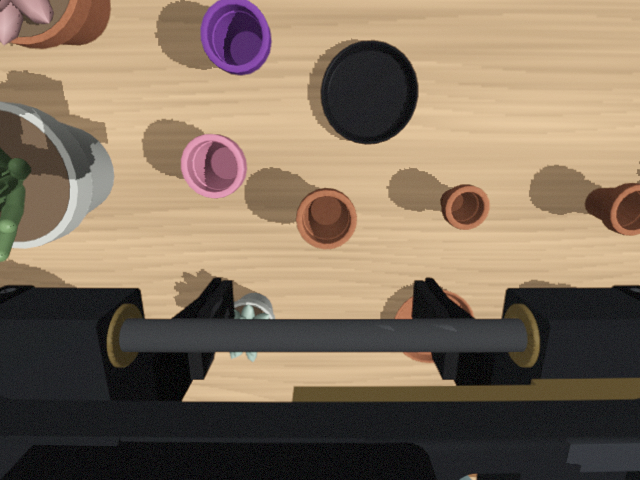

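The wrist view shows pot_a at (327,218) below the tool, with pink at (213,166), pot_c at (465,207) and the saucer at (435,320), partly hidden. My mask missed the lighter rim, so I'll widen it.

Run:
```python
from m import *
c=cap("wrist");h=cv2.cvtColor(c["frame"],cv2.COLOR_BGR2HSV)
print(h[190:250:3,327].tolist()); print(h[218,290:364:3].tolist())
```

```text
[[10, 131, 166], [10, 125, 186], [10, 145, 118], [11, 141, 116], [10, 142, 113], [10, 136, 118], [10, 144, 113], [9, 142, 117], [9, 135, 117], [9, 132, 120], [10, 140, 118], [10, 140, 118], [10, 146, 96], [9, 131, 99], [10, 145, 95], [10, 137, 97], [9, 132, 110], [11, 152, 84], [10, 130, 181], [11, 133, 180]]
[[17, 92, 144], [16, 93, 142], [11, 125, 143], [11, 130, 188], [10, 134, 167], [10, 137, 151], [10, 140, 140], [10, 129, 67], [10, 138, 111], [9, 143, 118], [9, 140, 115], [9, 136, 118], [11, 143, 116], [11, 143, 116], [10, 144, 119], [11, 136, 122], [9, 144, 103], [8, 138, 85], [10, 131, 82], [8, 154, 76], [10, 130, 86], [10, 131, 177], [10, 126, 193], [17, 79, 217], [17, 81, 216]]
```

```bash
sed -i 's/def blobs(c,minA=100)/def blobs(c,minA=100,H=10,S=140)/; s/<10)|/<H)|/; s/>140)\&/>S)\&/' m.py
cat > w.py <<'E'
from m import *
import sys
c=cap("wrist");s=sense();print(s["tcp_pos"].round(4))
for z in map(float,sys.argv[1:]):
  for k in blobs(c,300,14,108):
    if not(0<cv2.boundingRect(k)[0] and cv2.boundingRect(k)[0]+cv2.boundingRect(k)[2]<640): continue
    a=rim(c,k,z,0); print(z,cv2.boundingRect(k),a[0].round(4), round(2000*a[1],1))
E
python3 w.py .064 .058 .052 .046 .014
```

```text
[ 0.44   -0.2567  0.2824]
0.064 (296, 188, 61, 61) [ 0.448  -0.2537] 65.5
0.064 (441, 184, 49, 45) [ 0.4343 -0.1063] 50.5
0.064 (11, 0, 100, 49) [ 0.2404 -0.5107] 99.4
0.058 (296, 188, 61, 61) [ 0.4493 -0.2536] 66.5
0.058 (441, 184, 49, 45) [ 0.4354 -0.1039] 51.3
0.058 (11, 0, 100, 49) [ 0.2385 -0.5147] 101.0
0.052 (296, 188, 61, 61) [ 0.4506 -0.2536] 67.5
0.052 (441, 184, 49, 45) [ 0.4365 -0.1016] 52.1
0.052 (11, 0, 100, 49) [ 0.2365 -0.5187] 102.5
0.046 (296, 188, 61, 61) [ 0.4519 -0.2535] 68.5
0.046 (441, 184, 49, 45) [ 0.4376 -0.0992] 52.9
0.046 (11, 0, 100, 49) [ 0.2345 -0.5227] 104.1
0.014 (296, 188, 61, 61) [ 0.4588 -0.2532] 74.0
0.014 (441, 184, 49, 45) [ 0.4434 -0.0865] 57.1
0.014 (11, 0, 100, 49) [ 0.224 -0.544] 112.5
```

step_arm:
  targets: "-0.7 0.4 0 0;0 0 3 0;0 0 3 0;0 0 3 0;0 0 3 0;0 0 3 0;0 0 3 0;0 0 3 0;0 0 1.5 0;0 0 1 0;0 0 0.5 0;0 0 0 0"

```text
time_s: 3.15
tcp_pos: [0.4478, -0.252, 0.042]
ee_rot: [[-1.0, -0.001, -0.001], [-0.001, 1.0, 0.0], [0.001, 0.0, -1.0]]
wrist_force: [-0.6, 0.5, 0.0]
gripper_width: 1.001
gripper_force: 0.0
```

step_arm:
  targets: "0 0 0 0;0 0 0 0;0 0 0 0;0 0 0 0;0 0 0 0;0 0 0 0;0 0 0 0;0 0 0 0;0 0 0 0"
  claw: 5.5

```text
time_s: 3.9
tcp_pos: [0.4483, -0.252, 0.0434]
ee_rot: [[-1.0, -0.001, 0.001], [-0.001, 1.0, -0.001], [-0.001, -0.001, -1.0]]
wrist_force: [-1.9, 0.3, 6.6]
gripper_width: 0.754
gripper_force: 30.0
```

step_arm:
  targets: "0 0 -0.5 0;0 0 -1 0;0 0 -2 0;0 0 -3 0;0 0 -3 0;0 0 -2.5 0;0 0 -1 0;0 0 0 0;0 0 0 0"

```text
time_s: 4.65
tcp_pos: [0.4471, -0.2515, 0.1719]
ee_rot: [[-1.0, -0.0, -0.001], [-0.0, 1.0, 0.001], [0.001, 0.001, -1.0]]
wrist_force: [-0.0, -0.0, -2.6]
gripper_width: 0.755
gripper_force: 30.0
```

step_arm:
  targets: "-1.4 1.3 0 0;-2 2 0 0;-2 2 0 0;-2 2 0 0;-2 2 0 0;-2 1.5 0 0;-2 1.5 0 0;-1 1 0 0;-1 1 0 0;0 0 0 0;0 0 0 0;0 0 0 0"

```text
time_s: 5.65
tcp_pos: [0.6005, -0.1091, 0.1718]
ee_rot: [[-1.0, -0.0, -0.002], [-0.0, 1.0, 0.0], [0.002, 0.0, -1.0]]
wrist_force: [-0.2, -0.3, -1.9]
gripper_width: 0.75
gripper_force: 30.0
```

Run:
```python
from m import *
s=sense();print(s["tcp_pos"],s["wrist_force"],s["gripper_force"])
a=cap("top");b=cap("side")
cv2.imwrite("pics/h1.png",np.hstack([cv2.resize(a["frame"][120:290,300:520],(400,310)),cv2.resize(b["frame"][100:270,180:400],(400,310))]))
```

```text
[ 0.60054289 -0.10912705  0.17178381] [-0.17395164 -0.30311147 -1.92897978] 29.99956140294671
```

View pics/h1.png

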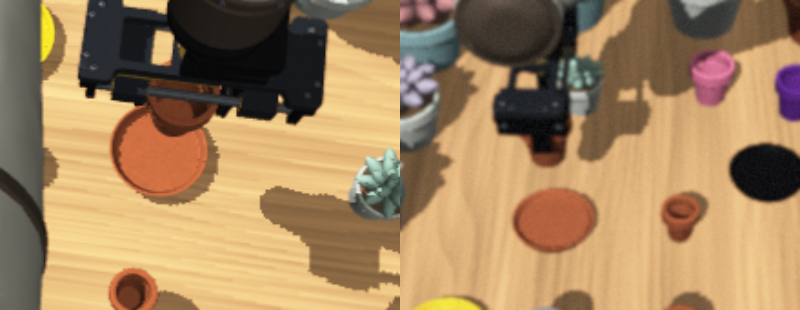

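Pot_a hangs upright under the gripper at (180,110), and the saucer at (160,150) in the top half is clear. I'll lower it.

step_arm:
  targets: "-0.15 0 2 0;0 0 3 0;0 0 3 0;0 0 2 0;0 0 1 0;0 0 0.5 0;0 0 0.2 0;0 0 0.2 0;0 0 0 0;0 0 0 0"

```text
time_s: 6.58
tcp_pos: [0.604, -0.1088, 0.0549]
ee_rot: [[-1.0, -0.001, 0.002], [-0.001, 1.0, 0.0], [-0.002, 0.0, -1.0]]
wrist_force: [0.7, -0.3, -1.8]
gripper_width: 0.753
gripper_force: 30.0
```

step_arm:
  targets: "0 0 0.1 0;0 0 0.1 0;0 0 0.1 0;0 0 0 0;0 0 0 0"

```text
time_s: 7.0
tcp_pos: [0.6031, -0.1087, 0.0505]
ee_rot: [[-1.0, -0.001, -0.0], [-0.001, 1.0, -0.0], [0.0, -0.0, -1.0]]
wrist_force: [-0.2, -0.6, -2.0]
gripper_width: 0.753
gripper_force: 30.0
```

step_arm:
  targets: "0.1 0 0.1 0;0 0 0.1 0;0 0 0 0;0 0 0 0;0 0 0 0"

```text
time_s: 7.42
tcp_pos: [0.6021, -0.1087, 0.0486]
ee_rot: [[-1.0, -0.001, 0.0], [-0.001, 1.0, 0.0], [-0.0, 0.0, -1.0]]
wrist_force: [-0.1, -0.4, -1.5]
gripper_width: 0.755
gripper_force: 30.0
```

step_arm:
  targets: "0 0 0.05 0;0 0 0.05 0;0 0 0 0;0 0 0 0;0 0 0 0"

```text
time_s: 7.83
tcp_pos: [0.6023, -0.1088, 0.0485]
ee_rot: [[-1.0, -0.001, 0.001], [-0.001, 1.0, -0.0], [-0.001, -0.0, -1.0]]
wrist_force: [-2.0, 1.4, 5.6]
gripper_width: 0.757
gripper_force: 30.0
```

Contact made, so I release and retreat.

step_arm:
  targets: "0 0 0 0;0 0 0 0;0 0 0 0;0 0 0 0;0 0 0 0;0 0 0 0"
  claw: 8.7

```text
time_s: 8.33
tcp_pos: [0.6021, -0.1087, 0.0473]
ee_rot: [[-1.0, -0.001, -0.0], [-0.001, 1.0, 0.0], [0.0, 0.0, -1.0]]
wrist_force: [-1.4, -1.1, 0.4]
gripper_width: 0.991
gripper_force: 0.0
```

step_arm:
  targets: "0 0 -1 0;0 0 -2 0;0 0 -3 0;0 0 -3 0;0 0 -3 0;0 0 -3 0;0 0 -3 0;0 0 -3 0;0 0 -2 0;0 0 0 0"

```text
time_s: 9.17
tcp_pos: [0.6043, -0.1092, 0.2846]
ee_rot: [[-1.0, -0.001, 0.012], [-0.001, 1.0, -0.001], [-0.012, -0.001, -1.0]]
wrist_force: [0.7, 0.0, 1.2]
gripper_width: 1.0
gripper_force: 0.0
```

step_arm:
  targets: "1.4 1.5 0 0;1.6 2 0 0;1.6 2 0 0;1.6 2 0 0;1.6 2 0 0;1.6 2 0 0;1.6 2 0 0;1.6 2 0 0;1.6 2 0 0;1.5 1 0 0;1 1 0 0;0 0 0 0"

```text
time_s: 10.17
tcp_pos: [0.4332, 0.087, 0.278]
ee_rot: [[-1.0, -0.003, 0.0], [-0.003, 1.0, 0.001], [-0.0, 0.001, -1.0]]
wrist_force: [-0.6, -0.4, 0.0]
gripper_width: 1.001
gripper_force: 0.0
```

step_arm:
  targets: "0 0 0 0;0 0 0 0;0 0 0 0"

```text
time_s: 10.42
tcp_pos: [0.4353, 0.0857, 0.2775]
ee_rot: [[-1.0, 0.0, -0.0], [0.0, 1.0, -0.0], [0.0, -0.0, -1.0]]
wrist_force: [0.2, 0.3, 0.2]
gripper_width: 1.001
gripper_force: 0.0
```

```bash
python3 w.py .058
python3 - <<'E'
from m import *
c=cap("wrist");cv2.imwrite("pics/w2.png",c["frame"])
for n in("top","side"):
  c=cap(n)
  for k in blobs(c):
    P=plane(c,k.reshape(-1,2).mean(0)[None],.05)[0]
    if .55<P[0]<.66 and -.2<P[1]<-.03: print(n,cv2.boundingRect(k),[(z,rim(c,k,z,0)[0].round(4),round(2000*rim(c,k,z,0)[1],1)) for z in(.014,.069)])
  if n=="top":cv2.imwrite("pics/t2.png",cv2.resize(c["frame"][150:320,240:500],None,fx=2.5,fy=2.5))
E
```

```text
[0.4354 0.0857 0.2774]
0.058 (143, 293, 52, 26) [ 0.5468 -0.0953] 47.6
0.058 (133, 188, 52, 46) [ 0.4347 -0.0915] 53.1
0.058 (297, 186, 54, 54) [0.4379 0.0861] 57.6
top (361, 177, 53, 50) [(0.014, array([ 0.6021, -0.1098]), np.float64(104.3)), (0.069, array([ 0.5838, -0.1043]), np.float64(97.7))]
side (243, 195, 43, 43) [(0.014, array([ 0.6036, -0.1201]), np.float64(122.0)), (0.069, array([ 0.5948, -0.0705]), np.float64(114.5))]
```

View pics/w2.png

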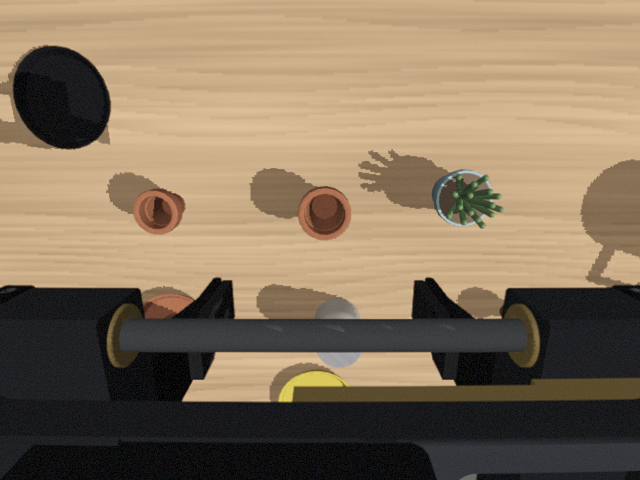

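View pics/t2.png

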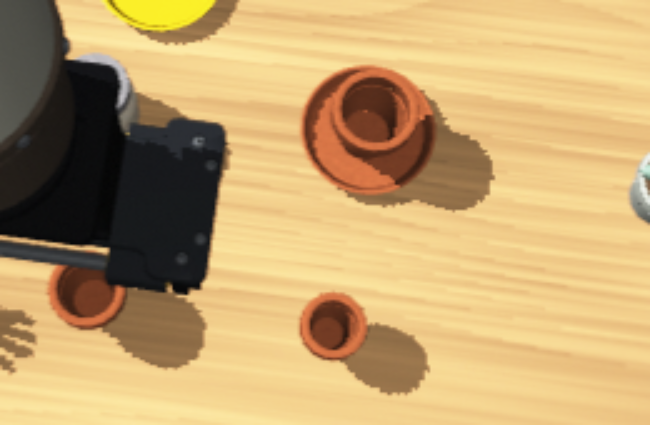

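Pot_a stands upright in the saucer at (376,107) in the crop. The wrist view has pot_b at (325,213), pot_c at (159,211) and plant_upright at (465,198), all clear. Pot_b measures 57.6 mm at (0.438, 0.086). I'll grasp it by the collar only.

step_arm:
  targets: "-0.25 0 2 0;0 0 3 0;0 0 3 0;0 0 3 0;0 0 3 0;0 0 3 0;0 0 3 0;0 0 2 0;0 0 0.9 0;0 0 0.5 0;0 0 0 0;0 0 0 0"

```text
time_s: 11.62
tcp_pos: [0.438, 0.0862, 0.0438]
ee_rot: [[-1.0, -0.001, 0.001], [-0.001, 1.0, 0.0], [-0.001, 0.0, -1.0]]
wrist_force: [-0.6, -0.3, 0.1]
gripper_width: 0.998
gripper_force: 0.0
```

step_arm:
  targets: "0 0 0 0;0 0 0 0"

```text
time_s: 11.78
tcp_pos: [0.4382, 0.0865, 0.0445]
ee_rot: [[-1.0, -0.001, 0.002], [-0.001, 1.0, 0.001], [-0.002, 0.001, -1.0]]
wrist_force: [-0.1, -0.2, 0.3]
gripper_width: 1.003
gripper_force: 0.0
```

step_arm:
  targets: "0 0 0 0;0 0 0 0;0 0 0 0;0 0 0 0;0 0 0 0;0 0 0 0;0 0 0 0;0 0 0 0;0 0 0 0"
  claw: 4.7

```text
time_s: 12.53
tcp_pos: [0.4375, 0.0862, 0.0436]
ee_rot: [[-1.0, -0.001, 0.0], [-0.001, 1.0, 0.0], [-0.0, 0.0, -1.0]]
wrist_force: [0.2, -0.4, 1.2]
gripper_width: 0.654
gripper_force: 29.9
```

step_arm:
  targets: "0 0 -0.5 0;0 0 -1.5 0;0 0 -3 0;0 0 -3 0;0 0 -3 0;0 0 -3 0;0 0 -3 0;0 0 -3 0;0 0 -2 0;0 0 -1 0;0 0 0 0"

```text
time_s: 13.45
tcp_pos: [0.4382, 0.0865, 0.2757]
ee_rot: [[-1.0, -0.001, 0.004], [-0.001, 1.0, 0.002], [-0.004, 0.002, -1.0]]
wrist_force: [0.0, 0.6, -1.0]
gripper_width: 0.648
gripper_force: 29.9
```

step_arm:
  targets: "-1 -1.5 0 0;-1.8 -2 0 0;-1.8 -2 0 0;-1.8 -2 0 0;-1.8 -2 0 0;-1.8 -2 0 0;-1.8 -2 0 0;-1.8 -2 0 0;-1.8 -2 0 0;-1 -1 0 0;0 -1 0 0;0 0 0 0"

```text
time_s: 14.45
tcp_pos: [0.6006, -0.1101, 0.2707]
ee_rot: [[-1.0, 0.001, -0.005], [0.001, 1.0, 0.0], [0.005, 0.0, -1.0]]
wrist_force: [-0.2, 0.1, -0.6]
gripper_width: 0.646
gripper_force: 29.9
```

step_arm:
  targets: "0 0 0 0;0 0 0 0;0 0 0 0"

```text
time_s: 14.7
tcp_pos: [0.601, -0.108, 0.2738]
ee_rot: [[-1.0, -0.002, 0.0], [-0.002, 1.0, 0.0], [-0.0, 0.0, -1.0]]
wrist_force: [0.3, 0.1, -0.6]
gripper_width: 0.644
gripper_force: 29.9
```

```bash
python3 w.py .069
python3 - <<'E'
from m import *
s=sense();print(s["wrist_force"],s["gripper_width"]*87)
c=cap("wrist");cv2.imwrite("pics/w3.png",c["frame"]);print(proj(c,[[.602,-.1088,.069]]))
E
```

```text
[ 0.6011 -0.1079  0.2739]
0.069 (361, 370, 52, 15) [ 0.7983 -0.034 ] 47.1
0.069 (280, 352, 87, 17) [ 0.7165 -0.1084] 137.8
0.069 (260, 161, 127, 158) [ 0.6491 -0.11  ] 185.7
0.069 (308, 16, 52, 57) [ 0.4432 -0.0991] 47.3
[-0.28918059  0.16082078 -1.34520167] 56.38967198154721
[[322.59757115 214.34865204]]
```

View pics/w3.png

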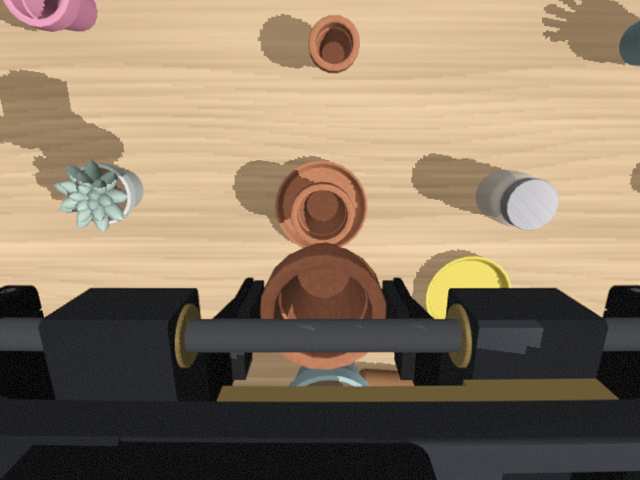

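Pot_b is held at (324,306). Below it in view are the saucer at (322,205) and pot_a's rim at about (322,213). I'll fit both rims.

```bash
cat > nest.py <<'E'
from m import *
import sys
# args: rim z of nest, rim R(mm) of nest, held rim above TCP(m), held R mm
zn,Rn,zh,Rh=map(float,sys.argv[1:5]); 
c=cap("wrist");t=sense()["tcp_pos"];g0=cv2.cvtColor(c["frame"],cv2.COLOR_BGR2GRAY)
E=cv2.Canny(g0,40,110)
def fit(z,R,x0,y0,name,span=.01):
    # rectify onto rim plane, 0.25 mm/px; then vote for circle of known radius
    n=160;gx,gy=np.meshgrid(np.arange(-240,241)/4000,np.arange(-240,241)/4000)
    P=np.c_[x0+gx.ravel(),y0+gy.ravel(),np.full(gx.size,z)]
    p=proj(c,P).astype(np.float32).reshape(481,481,2)
    im=cv2.remap(g0,p[...,0],p[...,1],cv2.INTER_LINEAR)
    cc=cv2.HoughCircles(cv2.GaussianBlur(im,(0,0),3),cv2.HOUGH_GRADIENT,1,20,param1=60,param2=12,minRadius=int(R*4)-6,maxRadius=int(R*4)+6)
    o=cv2.cvtColor(im,cv2.COLOR_GRAY2BGR)
    if cc is not None:
        for u,v,q in cc[0][:4]:
            print(name,"x %.4f y %.4f r %.1f"%(x0+(u-240)/4000,y0+(v-240)/4000,q/4))
        u,v,q=cc[0][0];cv2.circle(o,(int(u),int(v)),int(q),(0,255,0),1)
    return o
o=[fit(zn,Rn,.602,-.1088,"nest"),fit(t[2]+zh,Rh,t[0],t[1],"held")]
print("tcp",t.round(4));cv2.imwrite(sys.argv[5],cv2.resize(np.hstack(o),(800,400)))
E
python3 nest.py .069 33 .0145 29 pics/n1.png
```

```text
nest x 0.6029 y -0.1092 r 32.3
nest x 0.6096 y -0.1139 r 34.1
held x 0.5995 y -0.1114 r 30.4
held x 0.6000 y -0.1064 r 30.4
tcp [ 0.6013 -0.1081  0.274 ]
```

View pics/n1.png

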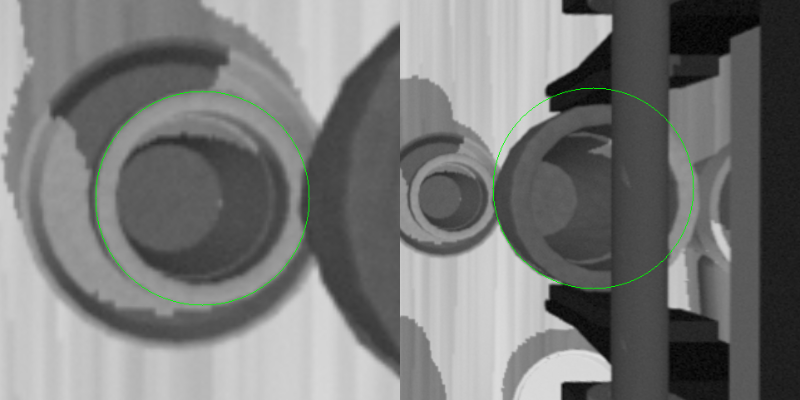

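The pots are faceted, which explains the 56 mm grip width. Pot_b's centre matches the TCP, and pot_a's rim is at (0.6027, -0.109). I'll shift 1.3 mm and lower.

step_arm:
  targets: "-0.13 -0.05 2 0;0 0 3 0;0 0 3 0;0 0 3 0;0 0 3 0;0 0 2 0;0 0 1 0;0 0 0 0;0 0 0 0;0 0 0 0"

```text
time_s: 15.68
tcp_pos: [0.6044, -0.1092, 0.1055]
ee_rot: [[-1.0, -0.002, 0.004], [-0.002, 1.0, -0.0], [-0.004, -0.0, -1.0]]
wrist_force: [0.9, 0.2, -1.6]
gripper_width: 0.648
gripper_force: 29.9
```

step_arm:
  targets: "0 0 0.5 0;0 0 0.5 0;0 0 0.4 0;0 0 0.3 0;0 0 0 0;0 0 0 0;0 0 0 0"

```text
time_s: 16.27
tcp_pos: [0.6031, -0.1093, 0.0866]
ee_rot: [[-1.0, -0.001, 0.0], [-0.001, 1.0, -0.0], [-0.0, -0.0, -1.0]]
wrist_force: [-0.4, 0.1, -1.0]
gripper_width: 0.649
gripper_force: 29.9
```

step_arm:
  targets: "0.04 0.03 0.3 0;0 0 0.3 0;0 0 0.3 0;0 0 0 0;0 0 0 0;0 0 0 0"

```text
time_s: 16.77
tcp_pos: [0.6026, -0.109, 0.0775]
ee_rot: [[-1.0, -0.001, 0.0], [-0.001, 1.0, -0.0], [-0.0, -0.0, -1.0]]
wrist_force: [-0.1, 0.4, -0.9]
gripper_width: 0.646
gripper_force: 29.9
```

step_arm:
  targets: "0 0 0.15 0;0 0 0.15 0;0 0 0.1 0;0 0 0 0;0 0 0 0;0 0 0 0"

```text
time_s: 17.27
tcp_pos: [0.6026, -0.1089, 0.0736]
ee_rot: [[-1.0, -0.001, 0.0], [-0.001, 1.0, -0.0], [-0.0, -0.0, -1.0]]
wrist_force: [0.3, 0.2, -0.4]
gripper_width: 0.649
gripper_force: 29.9
```

No contact yet, so I keep creeping down.

step_arm:
  targets: "0 0 0.1 0;0 0 0 0;0 0 0.05 0;0 0 0 0;0 0 0 0"

```text
time_s: 17.68
tcp_pos: [0.6025, -0.1089, 0.072]
ee_rot: [[-1.0, -0.001, -0.0], [-0.001, 1.0, 0.0], [0.0, 0.0, -1.0]]
wrist_force: [0.9, -0.1, -1.9]
gripper_width: 0.649
gripper_force: 29.9
```

step_arm:
  targets: "0 0 0.05 0;0 0 0 0;0 0 0 0"

```text
time_s: 17.93
tcp_pos: [0.6027, -0.109, 0.0718]
ee_rot: [[-1.0, -0.001, 0.0], [-0.001, 1.0, -0.0], [-0.0, -0.0, -1.0]]
wrist_force: [-0.4, -0.1, 0.5]
gripper_width: 0.648
gripper_force: 29.9
```

step_arm:
  targets: "0 0 0.06 0;0 0 0 0;0 0 0 0"

```text
time_s: 18.18
tcp_pos: [0.6029, -0.1091, 0.0717]
ee_rot: [[-1.0, -0.001, 0.001], [-0.001, 1.0, -0.0], [-0.001, -0.0, -1.0]]
wrist_force: [-0.6, -0.3, 5.2]
gripper_width: 0.653
gripper_force: 29.9
```

Contact at the expected height of 0.0717. I'll release and go to pot_c.

step_arm:
  targets: "0 0 0 0;0 0 0 0;0 0 0 0;0 0 0 0;0 0 0 0;0 0 0 0"
  claw: 8.7

```text
time_s: 18.68
tcp_pos: [0.6024, -0.1089, 0.0707]
ee_rot: [[-1.0, -0.001, -0.0], [-0.001, 1.0, 0.0], [0.0, 0.0, -1.0]]
wrist_force: [-0.2, 0.4, -0.1]
gripper_width: 0.969
gripper_force: 0.0
```

step_arm:
  targets: "0 0 -1 0;0 0 -2 0;0 0 -3 0;0 0 -3 0;0 0 -3 0;0 0 -3 0;0 0 -3 0;0 0 -2 0;0 0 -1 0;0 0 0 0"

```text
time_s: 19.52
tcp_pos: [0.6035, -0.1091, 0.2843]
ee_rot: [[-1.0, -0.001, 0.006], [-0.001, 1.0, -0.0], [-0.006, -0.0, -1.0]]
wrist_force: [1.1, -0.0, 0.6]
gripper_width: 1.001
gripper_force: 0.0
```

step_arm:
  targets: "1.7 0.1 0 0;3 0.2 0 0;3 0.2 0 0;3 0.2 0 0;3 0.2 0 0;2 0.1 0 0;1 0.1 0 0;0 0 0 0;0 0 0 0;0 0 0 0;0 0 0 0"

```text
time_s: 20.43
tcp_pos: [0.4366, -0.098, 0.2804]
ee_rot: [[-1.0, -0.001, -0.001], [-0.001, 1.0, -0.0], [0.001, -0.0, -1.0]]
wrist_force: [-0.2, 0.1, -0.1]
gripper_width: 0.999
gripper_force: 0.0
```

```bash
python3 w.py .052
python3 - <<'E'
from m import *
c=cap("top");s=cap("side")
cv2.imwrite("pics/t3.png",np.hstack([cv2.resize(c["frame"][140:320,240:500],(433,300)),cv2.resize(s["frame"][130:310,200:400],(333,300))]))
E
```

```text
[ 0.4365 -0.098   0.2804]
0.052 (283, 352, 63, 31) [ 0.6191 -0.1095] 73.6
0.052 (274, 292, 79, 27) [ 0.5825 -0.1101] 97.8
0.052 (301, 187, 45, 46) [ 0.4371 -0.0986] 49.4
```

View pics/t3.png

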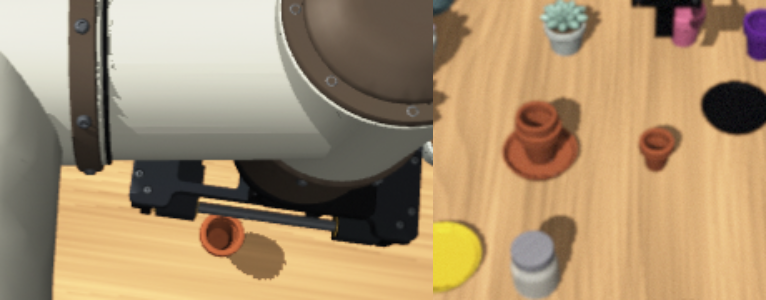

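The side half shows pot_b standing in pot_a at (537,120), upright, and pot_c is still at (657,145). I'll grasp pot_c.

step_arm:
  targets: "-0.06 -0.05 2 0;0 0 3 0;0 0 3 0;0 0 3 0;0 0 3 0;0 0 3 0;0 0 3 0;0 0 2.3 0;0 0 1.2 0;0 0 0.7 0;0 0 0 0;0 0 0 0"

```text
time_s: 21.58
tcp_pos: [0.4367, -0.0986, 0.0391]
ee_rot: [[-1.0, -0.001, 0.0], [-0.001, 1.0, -0.0], [-0.0, -0.0, -1.0]]
wrist_force: [0.3, 0.3, 0.9]
gripper_width: 1.001
gripper_force: 0.0
```

step_arm:
  targets: "0 0 0 0;0 0 0 0"

```text
time_s: 21.75
tcp_pos: [0.4371, -0.0985, 0.04]
ee_rot: [[-1.0, -0.001, 0.003], [-0.001, 1.0, 0.0], [-0.003, 0.0, -1.0]]
wrist_force: [0.3, 0.0, 0.4]
gripper_width: 0.999
gripper_force: 0.0
```

step_arm:
  targets: "0 0 0.1 0;0 0 0 0;0 0 0 0;0 0 0 0;0 0 0 0;0 0 0 0;0 0 0 0;0 0 0 0;0 0 0 0;0 0 0 0;0 0 0 0"
  claw: 3.9

```text
time_s: 22.67
tcp_pos: [0.4361, -0.0986, 0.038]
ee_rot: [[-1.0, -0.001, 0.0], [-0.001, 1.0, 0.0], [-0.0, 0.0, -1.0]]
wrist_force: [0.2, 0.1, 0.5]
gripper_width: 0.564
gripper_force: 30.0
```

step_arm:
  targets: "0 0 -0.5 0;0 0 -1.5 0;0 0 -3 0;0 0 -3 0;0 0 -3 0;0 0 -3 0;0 0 -3 0;0 0 -3 0;0 0 -2 0;0 0 -1 0;0 0 0 0"

```text
time_s: 23.58
tcp_pos: [0.4371, -0.0986, 0.2708]
ee_rot: [[-1.0, -0.001, 0.006], [-0.001, 1.0, 0.0], [-0.006, 0.0, -1.0]]
wrist_force: [0.4, -0.1, -1.1]
gripper_width: 0.564
gripper_force: 30.0
```

step_arm:
  targets: "-1.5 -0.1 0 0;-3 -0.2 0 0;-3 -0.2 0 0;-3 -0.2 0 0;-3 -0.2 0 0;-2 -0.1 0 0;-1.1 -0.05 0 0;0 0 0 0;0 0 0 0;0 0 0 0;0 0 0 0;0 0 0 0"

```text
time_s: 24.58
tcp_pos: [0.6014, -0.1089, 0.2683]
ee_rot: [[-1.0, -0.001, 0.0], [-0.001, 1.0, 0.0], [-0.0, 0.0, -1.0]]
wrist_force: [-0.0, -1.1, -0.3]
gripper_width: 0.561
gripper_force: 30.0
```

```bash
python3 nest.py .086 28.3 .0138 25 pics/n2.png
```

```text
nest x 0.6054 y -0.1087 r 29.6
nest x 0.5996 y -0.0977 r 28.5
nest x 0.5959 y -0.1087 r 27.2
held x 0.6011 y -0.1098 r 26.4
held x 0.5809 y -0.0520 r 26.1
tcp [ 0.6015 -0.1089  0.2684]
```

View pics/n2.png

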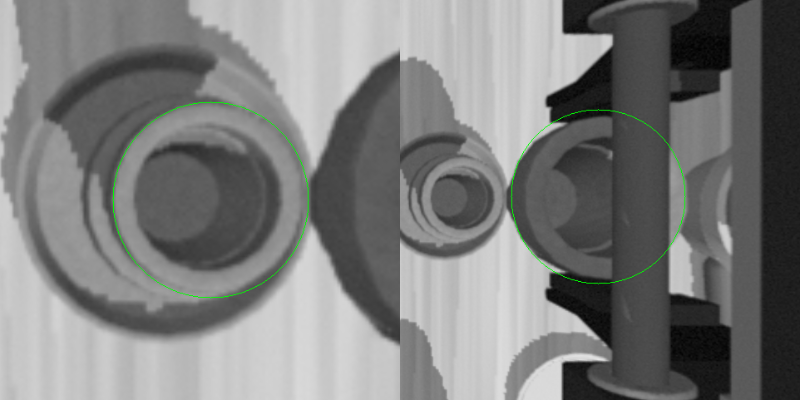

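Run:
```python
from m import *
c=cap("wrist");s=cap("side")
a=cv2.resize(c["frame"][150:250,270:370],(400,400),interpolation=cv2.INTER_CUBIC)
p=proj(s,[[.603,-.109,.06]])[0].astype(int);print(p)
b=cv2.resize(s["frame"][p[1]-35:p[1]+35,p[0]-35:p[0]+35],(400,400),interpolation=cv2.INTER_CUBIC)
cv2.imwrite("pics/z1.png",np.hstack([a,b]))
```

```text
[262 205]
```

View pics/z1.png

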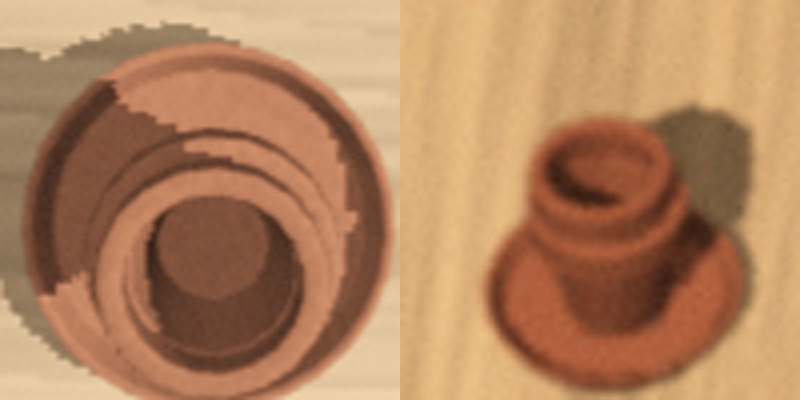

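Run:
```python
from m import *
s=cap("side")
q=lambda P:(400+(proj(s,P)-[227,170])*400/70).round(0).tolist()
for x in(.6027,.6055): print(x,[q([[x,-.109,z]]) for z in (.005,.069,.086)], q([[x+.028,-.109,.086]]),q([[x-.028,-.109,.086]]))
c=cap("wrist");q=lambda P:((proj(c,P)-[270,150])*4).round(0).tolist()
for x in(.6027,.6055): print(x,[q([[x,-.109,z]]) for z in (.069,.086)],[q([[x-.028,-.109,.086]]),q([[x,-.137,.086],[x,-.081,.086]])])
```

```text
0.6027 [[[612.0, 695.0]], [[599.0, 590.0]], [[596.0, 560.0]]] [[526.0, 559.0]] [[666.0, 562.0]]
0.6055 [[[605.0, 695.0]], [[592.0, 590.0]], [[589.0, 560.0]]] [[519.0, 559.0]] [[659.0, 561.0]]
0.6027 [[[214.0, 262.0]], [[214.0, 276.0]]] [[[214.0, 161.0]], [[98.0, 276.0], [329.0, 276.0]]]
0.6055 [[[214.0, 273.0]], [[214.0, 287.0]]] [[[214.0, 172.0]], [[98.0, 287.0], [329.0, 288.0]]]
```

The side view (right half) shows pot_b level and on pot_a's axis, with its rim centre at (602,165) as predicted. The wrist view puts pot_b's rim at x of about 0.604. I'll shift 2 mm and lower pot_c.

step_arm:
  targets: "-0.2 0 1.5 0;0 0 3 0;0 0 3 0;0 0 3 0;0 0 3 0;0 0 2 0;0 0 0.6 0;0 0 0 0;0 0 0 0;0 0 0 0;0 0 0 0"

```text
time_s: 25.75
tcp_pos: [0.6054, -0.1089, 0.109]
ee_rot: [[-1.0, -0.001, 0.004], [-0.001, 1.0, -0.0], [-0.004, -0.0, -1.0]]
wrist_force: [-0.2, -0.1, -0.3]
gripper_width: 0.562
gripper_force: 30.0
```

step_arm:
  targets: "0 0 0.3 0;0 0 0.3 0;0 0 0.3 0;0 0 0 0;0 0 0 0;0 0 0 0"

```text
time_s: 26.25
tcp_pos: [0.6041, -0.109, 0.0979]
ee_rot: [[-1.0, -0.001, -0.0], [-0.001, 1.0, -0.0], [0.0, -0.0, -1.0]]
wrist_force: [0.3, 0.5, -0.5]
gripper_width: 0.565
gripper_force: 30.0
```

step_arm:
  targets: "0.03 0 0.2 0;0 0 0.2 0;0 0 0.2 0;0 0 0.1 0;0 0 0 0;0 0 0 0;0 0 0 0"

```text
time_s: 26.83
tcp_pos: [0.6039, -0.1089, 0.091]
ee_rot: [[-1.0, -0.001, 0.0], [-0.001, 1.0, -0.0], [-0.0, -0.0, -1.0]]
wrist_force: [-0.3, -0.3, -0.3]
gripper_width: 0.562
gripper_force: 30.0
```

step_arm:
  targets: "0 0 0.1 0;0 0 0.05 0;0 0 0 0;0 0 0 0;0 0 0 0"

```text
time_s: 27.25
tcp_pos: [0.6039, -0.1089, 0.0895]
ee_rot: [[-1.0, -0.001, 0.0], [-0.001, 1.0, -0.0], [-0.0, -0.0, -1.0]]
wrist_force: [0.7, 0.3, -0.6]
gripper_width: 0.56
gripper_force: 30.0
```

step_arm:
  targets: "0 0 0.07 0;0 0 0 0;0 0 0 0;0 0 0 0"

```text
time_s: 27.58
tcp_pos: [0.6038, -0.1089, 0.0888]
ee_rot: [[-1.0, -0.001, 0.0], [-0.001, 1.0, -0.0], [-0.0, -0.0, -1.0]]
wrist_force: [0.0, 0.3, 0.1]
gripper_width: 0.564
gripper_force: 30.0
```

step_arm:
  targets: "0 0 0.05 0;0 0 0 0;0 0 0 0;0 0 0 0"

```text
time_s: 27.92
tcp_pos: [0.6038, -0.1089, 0.0883]
ee_rot: [[-1.0, -0.001, 0.0], [-0.001, 1.0, 0.0], [-0.0, 0.0, -1.0]]
wrist_force: [0.1, 0.3, -1.0]
gripper_width: 0.56
gripper_force: 30.0
```

step_arm:
  targets: "0 0 0.05 0;0 0 0 0;0 0 0 0;0 0 0 0"

```text
time_s: 28.25
tcp_pos: [0.6039, -0.109, 0.0881]
ee_rot: [[-1.0, -0.001, 0.0], [-0.001, 1.0, -0.0], [-0.0, -0.0, -1.0]]
wrist_force: [-0.7, -0.4, 2.1]
gripper_width: 0.562
gripper_force: 30.0
```

Contact at 0.0881 (expected 0.088). I'll release and go to pot_d.

step_arm:
  targets: "0 0 0 0;0 0 0 0;0 0 0 0;0 0 0 0;0 0 0 0;0 0 0 0;0 0 0 0"
  claw: 8.7

```text
time_s: 28.83
tcp_pos: [0.6038, -0.1089, 0.0877]
ee_rot: [[-1.0, -0.001, -0.0], [-0.001, 1.0, 0.0], [0.0, 0.0, -1.0]]
wrist_force: [0.6, -1.0, -0.3]
gripper_width: 0.966
gripper_force: 0.0
```

step_arm:
  targets: "0 0 -1 0;0 0 -2 0;0 0 -3 0;0 0 -3 0;0 0 -3 0;0 0 -3 0;0 0 -3 0;0 0 -1.5 0;0 0 0 0;0 0 0 0"

```text
time_s: 29.67
tcp_pos: [0.604, -0.1088, 0.2844]
ee_rot: [[-1.0, -0.001, 0.003], [-0.001, 1.0, 0.001], [-0.003, 0.001, -1.0]]
wrist_force: [1.0, -0.6, -1.1]
gripper_width: 1.001
gripper_force: 0.0
```

step_arm:
  targets: "0.2 2 0 0;0.25 4 0 0;0.25 4 0 0;0.25 4 0 0;0.25 4 0 0;0.25 4 0 0;0.25 4 0 0;0.25 4 0 0;0.25 4 0 0;0.25 4 0 0;0.25 3.6 0 0;0.2 2 0 0"

```text
time_s: 30.67
tcp_pos: [0.5731, 0.3304, 0.2802]
ee_rot: [[-1.0, -0.004, -0.003], [-0.004, 1.0, -0.002], [0.003, -0.002, -1.0]]
wrist_force: [0.4, -1.0, -1.1]
gripper_width: 1.003
gripper_force: 0.0
```

step_arm:
  targets: "0 0 0 0;0 0 0 0;0 0 0 0;0 0 0 0"

```text
time_s: 31.0
tcp_pos: [0.5745, 0.3257, 0.2824]
ee_rot: [[-1.0, 0.0, -0.001], [0.0, 1.0, -0.001], [0.001, -0.001, -1.0]]
wrist_force: [0.3, -0.3, -0.4]
gripper_width: 1.001
gripper_force: 0.0
```

```bash
python3 w.py .046
python3 - <<'E'
from m import *
s=cap("side")
for k in blobs(s):
    x,y,w,h=cv2.boundingRect(k)
    if 200<x<280: print((x,y,w,h))
print([proj(s,[[.6035+dx,-.109,z]]).round(1).tolist() for dx,z in((0,.102),(.025,.102),(-.025,.102))])
E
```

```text
[0.5746 0.3257 0.2827]
0.046 (310, 194, 37, 38) [0.5796 0.331 ] 41.4
(243, 383, 22, 25)
[[[260.3, 193.1]], [[249.3, 192.9]], [[271.4, 193.3]]]
```

step_arm:
  targets: "-0.45 0.5 2 0;0 0 3 0;0 0 3 0;0 0 3 0;0 0 3 0;0 0 3 0;0 0 3 0;0 0 2.5 0;0 0 1.2 0;0 0 0.8 0;0 0 0 0;0 0 0 0"

```text
time_s: 32.1
tcp_pos: [0.5799, 0.3323, 0.039]
ee_rot: [[-1.0, -0.001, 0.002], [-0.001, 1.0, 0.001], [-0.002, 0.001, -1.0]]
wrist_force: [-0.8, 0.7, 0.7]
gripper_width: 0.998
gripper_force: 0.0
```

step_arm:
  targets: "0 0 0 0;0 0 0 0;0 0 0 0"

```text
time_s: 32.35
tcp_pos: [0.5796, 0.3326, 0.0393]
ee_rot: [[-1.0, -0.001, 0.002], [-0.001, 1.0, 0.002], [-0.002, 0.002, -1.0]]
wrist_force: [-0.5, -1.0, -0.3]
gripper_width: 1.001
gripper_force: 0.0
```

step_arm:
  targets: "0 -0.15 0.35 0;0 0 0.3 0;0 0 0 0;0 0 0 0;0 0 0 0;0 0 0 0"

```text
time_s: 32.85
tcp_pos: [0.579, 0.3306, 0.0312]
ee_rot: [[-1.0, -0.001, 0.0], [-0.001, 1.0, -0.0], [-0.0, -0.0, -1.0]]
wrist_force: [-0.0, -0.8, 0.6]
gripper_width: 0.998
gripper_force: 0.0
```

step_arm:
  targets: "0 0 0 0;0 0 0 0;0 0 0 0;0 0 0 0;0 0 0 0;0 0 0 0;0 0 0 0;0 0 0 0;0 0 0 0;0 0 0 0;0 0 0 0;0 0 0 0"
  claw: 3.1

```text
time_s: 33.85
tcp_pos: [0.579, 0.3306, 0.0313]
ee_rot: [[-1.0, -0.001, 0.0], [-0.001, 1.0, 0.0], [-0.0, 0.0, -1.0]]
wrist_force: [0.7, 1.1, 0.7]
gripper_width: 0.466
gripper_force: 30.0
```

step_arm:
  targets: "0 0 -0.5 0;0 0 -1.5 0;0 0 -3 0;0 0 -3 0;0 0 -3 0;0 0 -3 0;0 0 -3 0;0 0 -3 0;0 0 -2.5 0;0 0 -1 0;0 0 0 0;0 0 0 0"

```text
time_s: 34.85
tcp_pos: [0.5783, 0.3304, 0.2652]
ee_rot: [[-1.0, -0.001, -0.002], [-0.001, 1.0, -0.0], [0.002, -0.0, -1.0]]
wrist_force: [0.0, -0.8, -1.1]
gripper_width: 0.469
gripper_force: 30.0
```

step_arm:
  targets: "-0.2 -2 0 0;-0.2 -4 0 0;-0.2 -4 0 0;-0.2 -4 0 0;-0.2 -4 0 0;-0.2 -4 0 0;-0.2 -4 0 0;-0.2 -4 0 0;-0.2 -4 0 0;-0.2 -4 0 0;-0.2 -4 0 0;-0.1 -2 0 0"

```text
time_s: 35.85
tcp_pos: [0.6004, -0.1137, 0.2634]
ee_rot: [[-1.0, 0.003, -0.006], [0.003, 1.0, -0.001], [0.006, -0.001, -1.0]]
wrist_force: [0.4, 0.9, -0.2]
gripper_width: 0.467
gripper_force: 30.0
```

step_arm:
  targets: "0 0 0 0;0 0 0 0;0 0 0 0;0 0 0 0"

```text
time_s: 36.18
tcp_pos: [0.6019, -0.1085, 0.2652]
ee_rot: [[-1.0, -0.002, -0.002], [-0.002, 1.0, 0.0], [0.002, 0.0, -1.0]]
wrist_force: [0.7, -0.4, -0.7]
gripper_width: 0.467
gripper_force: 30.0
```

```bash
python3 nest.py .102 24.3 .0147 21 pics/n3.png
python3 - <<'E'
from m import *
c=cap("wrist");q=lambda P:((proj(c,P)-[270,150])*4).round(0).tolist()
o=cv2.imread("pics/n3.png")
a=cv2.resize(c["frame"][150:250,270:370],(400,400),interpolation=cv2.INTER_CUBIC)
s=cap("side");p=proj(s,[[.603,-.109,.06]])[0].astype(int)
b=cv2.resize(s["frame"][p[1]-35:p[1]+35,p[0]-35:p[0]+35],(200,200),interpolation=cv2.INTER_CUBIC)
n=np.zeros((400,800,3),np.uint8);n[:,:400]=a;n[:200,400:600]=b;n[200:,400:600]=o[100:300,500:700];cv2.imwrite("pics/n3b.png",n)
for x in(.603,.605): print(x,q([[x-.0245,-.109,.102],[x+.0245,-.109,.102],[x,-.1335,.102],[x,-.0845,.102]]))
E
```

```text
nest x 0.6064 y -0.1094 r 24.8
nest x 0.5969 y -0.1084 r 23.0
nest x 0.5896 y -0.1082 r 22.8
nest x 0.5994 y -0.0979 r 24.8
held x 0.5552 y -0.1110 r 19.7
held x 0.5987 y -0.1107 r 20.9
held x 0.5942 y -0.0502 r 20.8
held x 0.5562 y -0.1170 r 22.4
tcp [ 0.6021 -0.1084  0.2656]
0.603 [[212.0, 189.0], [211.0, 397.0], [105.0, 295.0], [318.0, 295.0]]
0.605 [[212.0, 198.0], [211.0, 405.0], [105.0, 303.0], [318.0, 304.0]]
```

View pics/n3b.png

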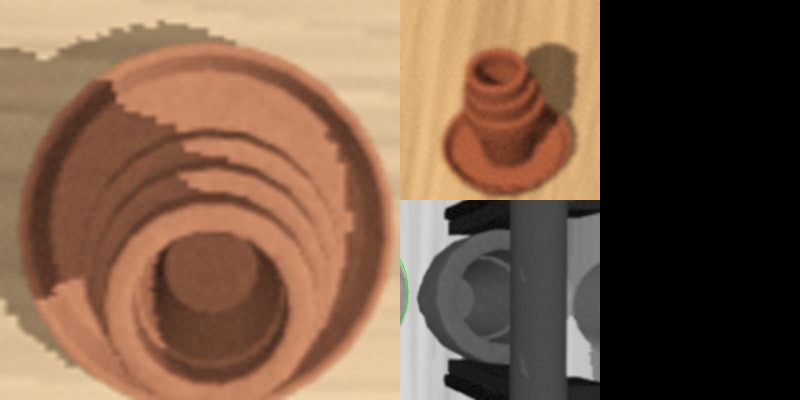

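The nest is level: in the wrist tile the rings are concentric, with pot_c's rim at (212,308), i.e. x of about 0.606. In the side tile the three collars are stacked evenly. Pot_d is held about 1.5 mm ahead of the TCP, so I shift 2.6 mm and lower it.

step_arm:
  targets: "-0.26 -0.05 1.5 0;0 0 3 0;0 0 3 0;0 0 3 0;0 0 2.5 0;0 0 1.3 0;0 0 0 0;0 0 0 0;0 0 0 0;0 0 0 0;0 0 0 0"

```text
time_s: 37.25
tcp_pos: [0.6058, -0.1098, 0.1249]
ee_rot: [[-1.0, -0.001, 0.003], [-0.001, 1.0, 0.0], [-0.003, 0.0, -1.0]]
wrist_force: [-0.9, -0.7, -0.7]
gripper_width: 0.475
gripper_force: 30.0
```

step_arm:
  targets: "0 0 0 0;0 0 0 0"

```text
time_s: 37.42
tcp_pos: [0.6052, -0.1099, 0.124]
ee_rot: [[-1.0, -0.001, 0.001], [-0.001, 1.0, 0.0], [-0.001, 0.0, -1.0]]
wrist_force: [0.3, 0.2, 0.1]
gripper_width: 0.468
gripper_force: 30.0
```

step_arm:
  targets: "0.03 0.08 0.3 0;0 0 0.3 0;0 0 0.3 0;0 0 0.2 0;0 0 0 0;0 0 0 0;0 0 0 0;0 0 0 0"

```text
time_s: 38.08
tcp_pos: [0.6047, -0.1092, 0.1124]
ee_rot: [[-1.0, -0.001, 0.0], [-0.001, 1.0, -0.0], [-0.0, -0.0, -1.0]]
wrist_force: [-0.4, -0.0, -0.4]
gripper_width: 0.471
gripper_force: 30.0
```

step_arm:
  targets: "0 0 0.15 0;0 0 0.15 0;0 0 0.1 0;0 0 0.1 0;0 0 0 0;0 0 0 0;0 0 0 0"

```text
time_s: 38.67
tcp_pos: [0.6046, -0.1091, 0.1073]
ee_rot: [[-1.0, -0.001, 0.0], [-0.001, 1.0, -0.0], [-0.0, -0.0, -1.0]]
wrist_force: [-0.3, -0.7, -0.9]
gripper_width: 0.47
gripper_force: 30.0
```

step_arm:
  targets: "0 0 0.1 0;0 0 0.1 0;0 0 0.05 0;0 0 0 0;0 0 0 0;0 0 0 0"

```text
time_s: 39.17
tcp_pos: [0.6046, -0.1092, 0.1048]
ee_rot: [[-1.0, -0.001, -0.0], [-0.001, 1.0, -0.0], [0.0, -0.0, -1.0]]
wrist_force: [-0.1, -0.4, -0.9]
gripper_width: 0.471
gripper_force: 30.0
```

step_arm:
  targets: "0 0 0.06 0;0 0 0 0;0 0 0 0;0 0 0 0"

```text
time_s: 39.5
tcp_pos: [0.6046, -0.1091, 0.1042]
ee_rot: [[-1.0, -0.001, 0.0], [-0.001, 1.0, 0.0], [-0.0, 0.0, -1.0]]
wrist_force: [0.3, 0.5, -0.2]
gripper_width: 0.468
gripper_force: 30.0
```

step_arm:
  targets: "0 0 0.05 0;0 0 0 0;0 0 0 0;0 0 0 0"

```text
time_s: 39.83
tcp_pos: [0.6046, -0.1091, 0.1036]
ee_rot: [[-1.0, -0.001, 0.0], [-0.001, 1.0, 0.0], [-0.0, 0.0, -1.0]]
wrist_force: [0.3, 0.4, -0.7]
gripper_width: 0.464
gripper_force: 30.0
```

step_arm:
  targets: "0 0 0.05 0;0 0 0 0;0 0 0 0;0 0 0 0"

```text
time_s: 40.17
tcp_pos: [0.6047, -0.1092, 0.1034]
ee_rot: [[-1.0, -0.001, 0.0], [-0.001, 1.0, -0.0], [-0.0, -0.0, -1.0]]
wrist_force: [0.1, 0.7, 1.1]
gripper_width: 0.471
gripper_force: 30.0
```

step_arm:
  targets: "0 0 0.04 0;0 0 0 0;0 0 0 0;0 0 0 0"

```text
time_s: 40.5
tcp_pos: [0.6049, -0.1093, 0.1033]
ee_rot: [[-1.0, -0.001, 0.001], [-0.001, 1.0, -0.0], [-0.001, -0.0, -1.0]]
wrist_force: [-1.5, 0.1, 4.6]
gripper_width: 0.471
gripper_force: 30.0
```

step_arm:
  targets: "0 0 0 0;0 0 0 0;0 0 0 0;0 0 0 0;0 0 0 0;0 0 0 0;0 0 0 0;0 0 0 0"
  claw: 8.7

```text
time_s: 41.17
tcp_pos: [0.6046, -0.1092, 0.1026]
ee_rot: [[-1.0, -0.001, -0.0], [-0.001, 1.0, 0.0], [0.0, 0.0, -1.0]]
wrist_force: [0.3, 0.5, 0.2]
gripper_width: 0.961
gripper_force: 0.0
```

step_arm:
  targets: "0 0 -1 0;0 0 -2 0;0 0 -3 0;0 0 -3 0;0 0 -3 0;0 0 -3 0;0 0 -2 0;0 0 0 0;0 0 0 0"

```text
time_s: 41.92
tcp_pos: [0.6051, -0.1091, 0.2751]
ee_rot: [[-1.0, -0.001, 0.004], [-0.001, 1.0, 0.0], [-0.004, 0.0, -1.0]]
wrist_force: [0.2, -0.7, -1.0]
gripper_width: 1.0
gripper_force: 0.0
```

step_arm:
  targets: "2 0 0 0;3 0 0 0;3 0 0 0;3 0 0 0;3 0 0 0;3 0 0 0;0 0 0 0;0 0 0 0;0 0 0 0;0 0 0 0"

```text
time_s: 42.75
tcp_pos: [0.4352, -0.1092, 0.2723]
ee_rot: [[-1.0, -0.001, -0.001], [-0.001, 1.0, -0.0], [0.001, -0.0, -1.0]]
wrist_force: [-0.2, -0.1, -1.1]
gripper_width: 0.999
gripper_force: 0.0
```

Run:
```python
from m import *
s=cap("side");b=cv2.resize(s["frame"][160:250,215:310],(420,400),interpolation=cv2.INTER_CUBIC)
f=cv2.resize(s["frame"],(533,400))[:,80:460]
print([(proj(s,[[x,-.109,z]])[0]-[215,160])*4.43 for x in(.603,.605) for z in(.005,.069,.086,.102,.118)])
cv2.imwrite("pics/f.png",np.hstack([b,f]))
```

```text
[array([216.76296719, 272.79806972]), array([207.14492506, 191.31879108]), array([204.44427185, 168.48265143]), array([201.84254766, 146.50052956]), array([199.18057535, 124.0270756 ]), array([213.08389611, 272.72676124]), array([203.30789894, 191.2452744 ]), array([200.56288949, 168.4085028 ]), array([197.91843221, 146.42576669]), array([195.2127355, 123.9516785])]
```

View pics/f.png

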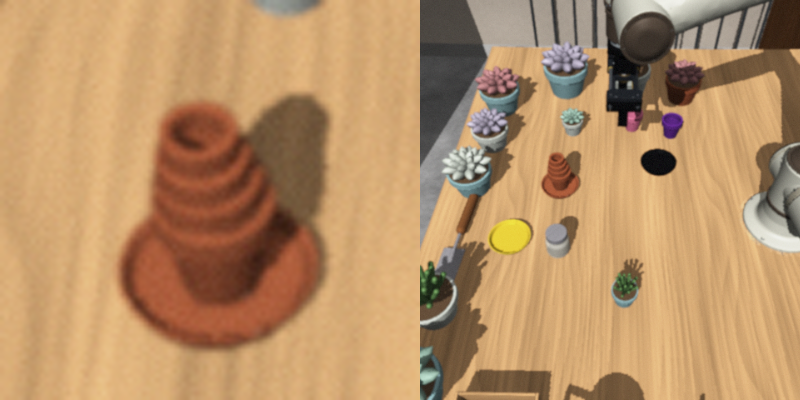

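The four pots stand nested and upright in the saucer: top rim at (200,127) in the left crop, predicted (199,124), with evenly stepped collars. The planted pots at (572,121) and (625,290) and the jar at (556,240) are undisturbed. I'll hand in.

```bash
python3 -c "
from station import r
print(r.finish_job())"
```

```text
the job is handed in; nothing more can be done
None
```

All four pots are nested upright in the terracotta saucer, set down in order from largest to smallest; the job is handed in at about 43 s, with the plants and jar left where they stood.

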